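Slide carrier pushed home under the scanning head

TASK

Fetch the slide carrier by its upright tab, lay it in the guide of the slide scanner, nose first, and push it through the low tunnel under the scanning head until it is fully home against the hidden stop. The stop's setting is out of sight, so go by feel: past the drag of the side clip, stop as soon as the carrier has seated and do not drive the spring-backed stop backwards. Let go of the carrier there and leave the petri dish, the beaker and the tape roll undisturbed.

Things in the scene. Friction and masses are not known exactly. Their poses are not given: they have to be found in the camera images.
- carrier: slide carrier, loose, ~0.14 kg: flat aluminium plate 130 x 60 x 10 mm with two glass slides. Origin: centre of underside; x along its length to the nose (corner radius 8 mm), z up. Handle: grey upright tab at the tail, 24 mm long (x), 10 mm thick (y), centred at x = -50 mm, y = 0, from z = 10 to 40 mm. Starts flat on the worktop left or right of the scanner's guide
- scanner: slide scanner, fixed: low white head 140 mm deep (x), 150 mm wide, on a 6 mm base plate (x -160 to 140 mm). Origin: worktop level, middle of the tunnel's mouth (head's front face); x points into the tunnel. The carrier slides on the base plate, z = 6 mm. Tunnel 63 mm wide, roof at z = 19 mm: 3 mm above the lying carrier. Head top z = 50 mm, beyond x = 85 mm 76 mm
- guide (a point): centre line of the guide 90 mm in front of the mouth, on the base plate (z = 6 mm); same axes as the scanner. Two rails 8 mm high: 63 mm apart from the mouth to 45 mm in front of it, from there flaring to about 83 mm apart at 135 mm in front of it
- tunnel (a point): point on the base plate (z = 6 mm) 30 mm inside the mouth, on the centre line; same axes as the scanner. Here a sprung clip in the +y wall presses the carrier sideways: a drag of 2 to 6 N, which also keeps it where it is left. The stop's face lies anywhere 57 to 87 mm inside the mouth, set anew each time, hidden by the head; at home the tab's centre is still 28 to 58 mm outside
- feeler (a joint): feeler pin in the face of the hidden stop, pressed in by the carrier's nose: 0 = free (2 mm proud of the stop's face), 0.002 m = flush, carrier home; light spring of about 1 N, much less than the clip's drag
- stop_yield (a joint): how far (m) the spring-backed stop has been driven back: 0 = at its setting; it holds up to about 9 N and then yields by about 0.7 mm a newton; it springs back when relieved
- petri_dish: closed petri dish, 59 mm across, 15 mm high, loose bystander on the worktop on the other side of the guide from the carrier; origin: centre of underside
- beaker: clear beaker, 65 mm across, 77 mm high, loose bystander right of the scanner; origin: centre of underside
- tape_roll: roll of label tape lying flat, 58 mm across, 19 mm high, loose bystander left of the scanner; origin: centre of underside
Things that resemble listed ones, but are neither listed nor needed, are in the scene too. There is more than one size of the carrier; the job needs the middle-sized.

How it is judged:
By the outcome, as a careful person would: the job done as asked, in the order asked, and still so for the second after the job is handed in, with the robot touching nothing.
It also fails if it takes over 48 s, if anything falls off the work surface, if the arm or the gripper's body presses on something with over 40 N, if the wrist force passes 120 N, or if a joint passes its speed limit or range.

ROBOT

A 6-joint arm with a two-finger parallel gripper is mounted at the origin on a cart in front of the work surface, level with it; the furniture and walls round the work are solid. World frame = base frame: x ahead of the robot, y to its left, z up, the work surface at z = 0. Lengths are in m, angles in degrees, forces in N, time in s.
With the tool pointing down it reaches from about 0.3 to 0.75 m from the base axis. Payload 8.5 kg.
Tool frame: the origin (TCP) lies midway between the tips of the shut fingers; the grasp point (between the pads) lies 19 mm behind it; z points along the fingers, y is the direction in which the jaws open and shut (so a half turn about z gives the same grasp; the last joint's range is limited). The gripper opens to 85 mm and grips with 20 to 120 N. Pads are 22 mm wide; open, the fingers measure 114 mm over their backs; the gripper's body (76 mm by 85 mm) begins 54 mm behind the grasp point. The pads swing forward as they close: fully open they stand 13 mm farther back than shut.
Start: joints at [-75.533, 21.807, 74.336, -0, 83.858, -12.336], TCP at [0.248, -0.491, 0.231] pointing down, gripper open.
Joint ranges: [-178.18, 178.18], [-50.72, 133.34], [12.68, 142.11], [-81.47, 261.47], [9.98, 163.14], [-165.26, 165.26]. Speed limits (degrees/s): [136.94, 136.94, 180, 180, 180, 180].

INTERFACE

Orientations are given as a 3x3 rotation matrix whose columns are the frame's x, y, z axes.
In Python, from rig import env, viewer, ticket gives the robot as it stands. The module is installed in compiled form; this text tells all that it offers.
- The arm moves only by the shell command python3 -m pendant 'ROWS' [FORCE]. ROWS is JSON, a list of rows, each a list of 3 entries, a list of its own where there are three numbers: the shift along the world's x, y, z in mm, then the turn about the world's z in rad, then the opening, from -1 (shut) to 1 (fully open). A call has 1 to 12 rows; each row shifts and turns the pose as measured when the row begins; what a row does not reach is not made up. A row lasts 1/8 s, in which the tool goes at most 62.5 mm and 10.7 degrees, less where a joint would pass 70% of its speed; a pose out of reach is approached as far as the arm can. A call with a gripper value outside its range is refused whole. The fingers move at their own pace and stop on an object; FORCE is the grip in N (left out, the last holds). Time passes only in rows, so rows that do not move let the fingers close. It gives the time, the measured TCP pose, the force and the opening at its end, in the units of the state.
- env.observe(): the state, without advancing time (a new reading comes with each control period).
- viewer.get_image(name): name is "side" or "top"; returns (picture, depth): 400x640x3 uint8, red, green, blue; 400x640 float32, m along the optical axis (not along the pixel's ray), 0 where there is no reading.
- viewer.camera_params(name): a dict with "fx", "fy", "cx", "cy" (pixels), "D" ([k1, k2, p1, p2, k3] as OpenCV has them; the pictures are not rectified), "rvec" (rotation vector, rad) and "tvec" (3), from world to camera coordinates, as OpenCV has them. Camera axes: x right, y down, z forward; pixel columns grow to the right and rows downward; lengths in m; the calibration is good to about 2 mm. A picture is of the moment at which its call begins. camera_params takes no time and is no camera call.
- ticket.close_job(): hands the job in, once; it reports no verdict.
The state is a dict: "time_s": time; "q": joint angles; "qvel": joint speeds; "joint_efforts": joint torques, N m; "position": TCP position; "tool_rot": TCP orientation; "ft_force": force on the tool from outside, world axes, zero at the start; "wrist_torque": the same for the moment, N m; "grip_width": finger opening in m.
Only numpy, scipy, OpenCV 4.12 (cv2) and the standard library are available. Lean on these libraries where they do the work, as an engineer would, in place of code of your own. Each camera call takes 0.05 s, during which the arm holds its last target. There are 200 camera calls.

## Working session

There is one attempt and no reset: what is moved stays moved. The work goes in short steps, Python scripts to look and compute and a shell command to move; the robot and the scene stay as the last step left them, time stands still between calls to the robot, and variables do not carry over. Pictures are saved under pics/ and viewed, about 8 in all and at most 12, crops included, and the job is handed in when it is done.

```bash
mkdir -p pics; cat > h.py <<'E'
import numpy as np, cv2
from rig import env, viewer, ticket
def snap(n,tag):
    im,d=viewer.get_image(n); cv2.imwrite(f'pics/{tag}.png',im[:,:,::-1]); np.savez(f'pics/{tag}.npz',im=im,d=d); return im,d
def cam(n):
    p=viewer.camera_params(n); K=np.array([[p['fx'],0,p['cx']],[0,p['fy'],p['cy']],[0,0,1]]); R=cv2.Rodrigues(np.array(p['rvec'],float))[0]
    return K,np.array(p['D'],float),R,np.array(p['tvec'],float).ravel()
def ray(n,uv,z):
    K,D,R,t=cam(n); uv=np.array(uv,float).reshape(-1,1,2)
    a=cv2.undistortPoints(uv,K,D).reshape(-1,2); d=np.c_[a,np.ones(len(a))]@R; c=-R.T@t
    return c+d*((z-c[2])/d[:,2])[:,None]
def cloud(n,d):
    v,u=np.mgrid[:400,:640]; K,D,R,t=cam(n)
    a=cv2.undistortPoints(np.stack([u,v],-1).reshape(-1,1,2).astype(float),K,D).reshape(-1,2)
    P=(np.c_[a,np.ones(len(a))]*d.reshape(-1,1)-t)@R
    P[d.ravel()==0]=np.nan
    return P.reshape(400,640,3)
E
python3 - <<'E'
from h import *
for n in('top','side'):
    snap(n,n+'0'); K,D,R,t=cam(n); print(n,-R.T@t,R[2],K[0,0])
s=env.observe();print(s)
E
```

```text
top [0.4067026  0.07699308 1.19221685] [ 0.13428492  0.0029479  -0.99093838] 429.8771072494395
side [0.0716202  1.12147687 0.6841718 ] [ 0.37123669 -0.78842131 -0.49048462] 455.8984527074551
{'time_s': 0.1, 'q': array([-7.55337268e+01,  2.18378714e+01,  7.43770972e+01, -3.27584766e-04,
        8.38572644e+01, -1.23360252e+01]), 'qvel': array([-0.01431858, -0.08509771, -0.09766879, -0.00703061, -0.09249973,
       -0.051811  ]), 'joint_efforts': array([ 3.19392704e-03, -4.49221623e+01, -2.31655508e+01, -1.65271567e-04,
        3.70303838e-03, -1.22092067e-05]), 'position': array([ 0.24793477, -0.49067448,  0.23078607]), 'tool_rot': array([[ 8.92567496e-01,  4.50913697e-01, -3.20441190e-04],
       [ 4.50913733e-01, -8.92566702e-01,  1.21931416e-03],
       [ 2.63790319e-04, -1.23281152e-03, -9.99999205e-01]]), 'ft_force': array([-0.29833309, -0.58466556, -0.38993691]), 'wrist_torque': array([-0.00867753,  0.00108698, -0.05595049]), 'grip_width': 0.08532671855133336}
```

View pics/top0.png

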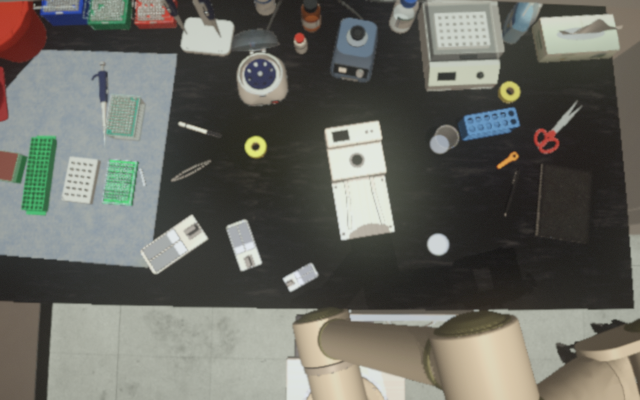

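View pics/side0.png

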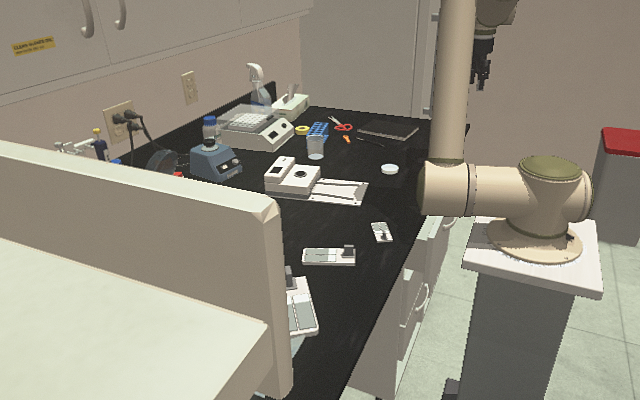

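The top view shows three carriers, at px (173,245), (243,245) and (300,277). The middle-sized one is at (243,245). The scanner is at about (360,180), with its guide opening downward (towards the robot), the dish at (438,244), the beaker at (443,140) and the tape at (256,147).

```bash
python3 - <<'E'
from h import *
f=np.load('pics/top0.npz');im,d=f['im'],f['d'];P=cloud('top',d)
g=im.min(2)
def rect(box,z,th=90,m=None):
    x0,y0,x1,y1=box; mk=np.zeros((400,640),np.uint8); mk[y0:y1,x0:x1]=(g[y0:y1,x0:x1]>th)
    mk=cv2.morphologyEx(mk,cv2.MORPH_CLOSE,np.ones((5,5)))
    c=max(cv2.findContours(mk,0,2)[0],key=cv2.contourArea)
    w=ray('top',c.reshape(-1,2),z)[:,:2]*1000
    r=cv2.minAreaRect(w.astype(np.float32)); print(box,np.round(r[0],1),np.round(r[1],1),round(r[2],2)); return r
for b in[(135,210,210,278),(220,215,268,275),(278,258,322,296)]:
    rect(b,.010); x0,y0,x1,y1=b
    q=P[y0:y1,x0:x1].reshape(-1,3); t=q[(q[:,2]>.028)&(q[:,2]<.06)]
    if len(t): print(' tab pts',len(t),np.round(1000*np.nanmean(t,0),1),np.round(1000*t.max(0)))
q=P[215:275,220:268].reshape(-1,3); print('z pct',np.nanpercentile(q[:,2],[2,30,60,90,99])*1000)
for b in[(320,172,400,245)]: rect(b,.006,110)
for b in[(424,232,452,257)]: rect(b,.015)
a=cv2.resize(im[110:280,215:455],None,fx=3.3,fy=3.3,interpolation=cv2.INTER_CUBIC);cv2.imwrite('pics/crop1.png',a[:,:,::-1])
# head top points
for lo,hi in((.045,.055),(.070,.082)):
    mk=np.zeros((400,640),np.uint8);mk[110:245,318:400]=((P[...,2]>lo)&(P[...,2]<hi))[110:245,318:400]
    mk=cv2.morphologyEx(mk,cv2.MORPH_OPEN,np.ones((3,3)))
    w=P[mk>0][:,:2]*1000;r=cv2.minAreaRect(w.astype(np.float32));print('head',lo,np.round(r[0],1),np.round(r[1],1),round(r[2],2))
E
```

```text
(135, 210, 210, 278) [460.8 484.5] [180.4 205.3] 3.71
 tab pts 89 [489.3 419.9  50.2] [503. 436.  59.]
(220, 215, 268, 275) [452.5 284.1] [136.1  66.8] 21.28
 tab pts 39 [407.3 266.   39.6] [418. 273.  45.]
(278, 258, 322, 296) [367.1 125.3] [46.6 93.6] 30.33
 tab pts 3 [350.6 155.5  29.6] [353. 157.  30.]
z pct [-2.94788565  1.20636275  5.01025021 13.4120719  38.64600826]
(320, 172, 400, 245) [573.  -42.8] [194.6 159. ] 7.89
(424, 232, 452, 257) [ 459.4 -250.8] [60.2 61.3] 0.41
head 0.045 [680.6 -23.8] [ 87.9 150.4] 9.73
head 0.07 [749.2 -11.9] [ 55.4 149.9] 9.55
```

View pics/crop1.png

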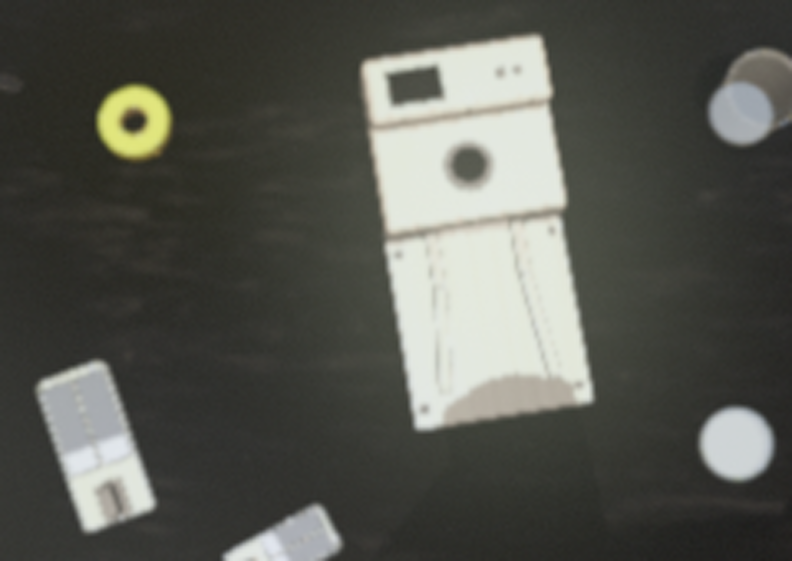

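The crop shows the carrier with its tab at about (112,500) in the crop, nose up-left. The scanner is yawed about 9.6°, with its mouth near world (638,-31) mm and its guide empty. I'll move above the tab now and refine the scanner's pose from the stored picture.

```bash
python3 -m pendant '[[[40,60,0],0,1],[[40,60,0],0,1],[[40,60,0],0,1],[[38,60,0],-0.096,1],[[0,57,0],0,1],[[0,57,0],0,1],[[0,57,0],0,1],[[0,57,0],0,1],[[0,57,0],0,1],[[0,57,0],0,1],[[0,57,0],0,1],[[0,57,0],0,1]]' 60
python3 - <<'E'
from h import *
f=np.load('pics/top0.npz');im,d=f['im'],f['d']
print('base corners',ray('top',[(340.8,240.3),(394.7,231.8)],.006)*1000)
print('head front top', ray('top',[(215+388/3.3,110+236/3.3),(215+566/3.3,110+212/3.3)],.05)*1000)
print('inner rails', ray('top',[(215+(a)/3.3,110+b/3.3) for a,b in((429,238),(437,392),(521,225),(558,378))],.012)*1000)
f2=np.load('pics/side0.npz');g=f2['im']
a=cv2.resize(g[150:270,250:410],None,fx=5,fy=5,interpolation=cv2.INTER_CUBIC);cv2.imwrite('pics/crop2.png',a[:,:,::-1])
E
```

```text
time_s: 1.6
position: [0.3838, 0.1912, 0.2279]
tool_rot: [[0.936, 0.353, -0.002], [0.353, -0.936, 0.005], [0.0, -0.006, -1.0]]
ft_force: [0.8, -0.1, -0.2]
grip_width: 0.0851
base corners [[ 467.31580293   15.72023896    6.        ]
 [ 492.30872173 -133.36521198    6.        ]]
head front top [[ 623.27587117   40.90439838   50.        ]
 [ 645.06555424 -105.26799105   50.        ]]
inner rails [[ 629.16201687    5.0154567    12.        ]
 [ 498.81903983   -2.04310711   12.        ]
 [ 641.28608583  -72.96733252   12.        ]
 [ 511.60188017 -103.17768693   12.        ]]
```

View pics/crop2.png

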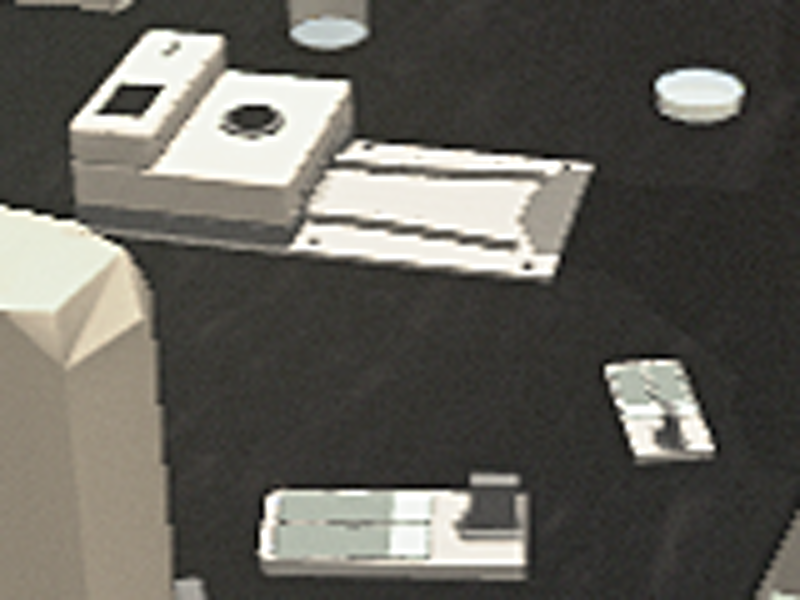

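The side crop confirms it: the middle carrier's tab top is at crop (495,480), and the guide is clear. The base-plate corners and head edges agree on a mouth at about (637.5,-32) with yaw about 9.6°.

```bash
python3 -m pendant '[[[11,38,0],0,1],[[11,38,-20],0,1],[[0,0,-60],0,1],[[0,0,-40],0,1],[[0,0,0],0,1],[[0,0,0],0,1]]' 60
python3 - <<'E'
from h import *
print(ray('side',[(349,246)],.040)*1000)
s=env.observe();print(s['position']*1000,np.degrees(np.arctan2(s['tool_rot'][1,0],s['tool_rot'][0,0])))
im,d=snap('top','top1')
g=im[190:290,190:310];g=cv2.resize(g,None,fx=5,fy=5,interpolation=cv2.INTER_CUBIC)
im,d=snap('side','side1')
g2=cv2.resize(im[190:280,290:390],None,fx=4,fy=4,interpolation=cv2.INTER_CUBIC)
c=np.zeros((500+0,1000,3),np.uint8);c[:500,:600]=g;c[:360,600:1000]=g2;c=cv2.resize(c,(800,400));cv2.imwrite('pics/c3.png',c[:,:,::-1])
E
```

```text
time_s: 2.35
position: [0.4052, 0.2741, 0.1056]
tool_rot: [[0.933, 0.36, 0.0], [0.36, -0.933, 0.006], [0.003, -0.006, -1.0]]
ft_force: [0.7, -0.1, 1.1]
grip_width: 0.0854
[[402.69552465 271.37400496  40.        ]]
[405.18447393 274.05548824 105.57435555] 21.083738612003902
```

View pics/c3.png

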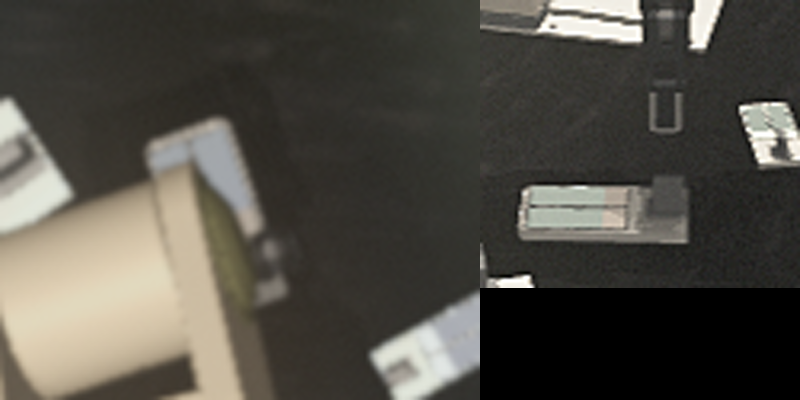

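The open fingers hang clear above the tab and nothing is in the way. I'll shift -8 mm in y, descend and close.

```bash
python3 -m pendant '[[[1,-8,0],0,1],[[0,0,-30],0,1],[[0,0,-30],0,1],[[0,0,-22],0,1],[[0,0,0],0,1]]' 60; python3 - <<'E'
from h import *
s=env.observe();print(s['position']*1000)
E
```

```text
time_s: 3.08
position: [0.4096, 0.2645, 0.027]
tool_rot: [[0.933, 0.358, 0.012], [0.358, -0.934, 0.01], [0.015, -0.005, -1.0]]
ft_force: [0.7, -0.2, -0.3]
grip_width: 0.0855
[409.56920849 264.46231947  26.98319028]
```

```bash
python3 -m pendant '[[[-3,1,-6],0,1],[[0,0,-5],0,1],[[0,0,0],0,1],[[0,0,0],0,-1],[[0,0,0],0,-1],[[0,0,0],0,-1],[[0,0,0],0,-1],[[0,0,0],0,-1]]' 60
```

```text
time_s: 4.08
position: [0.4081, 0.2659, 0.0188]
tool_rot: [[0.933, 0.359, 0.018], [0.358, -0.934, 0.012], [0.021, -0.005, -1.0]]
ft_force: [-1.1, -0.5, 3.0]
grip_width: 0.0087
```

Opening 8.7 mm and the TCP is at 18.8 mm, so the grip is a bit high on the tab. I'll open, drop 5 mm and close again.

```bash
python3 -m pendant '[[[0,0,0],0,-0.3],[[0,0,0],0,-0.3],[[0,0,-5],0,-0.3],[[0,0,-2],0,-0.3],[[0,0,0],0,-0.3]]' 60;  python3 -m pendant '[[[0,0,0],0,-1],[[0,0,0],0,-1],[[0,0,0],0,-1],[[0,0,0],0,-1]]' 60
```

```text
time_s: 4.7
position: [0.408, 0.2658, 0.0109]
tool_rot: [[0.933, 0.359, 0.017], [0.358, -0.934, 0.012], [0.02, -0.005, -1.0]]
ft_force: [-0.3, -0.6, 0.9]
grip_width: 0.03
time_s: 5.2
position: [0.408, 0.2658, 0.011]
tool_rot: [[0.933, 0.358, 0.018], [0.358, -0.934, 0.012], [0.021, -0.005, -1.0]]
ft_force: [-0.1, -0.3, 0.2]
grip_width: 0.0091
```

```bash
python3 -m pendant '[[[0,0,25],0,-1],[[0,0,35],0,-1],[[0,0,10],0,-1],[[10,-45,0],-0.05,-1],[[10,-45,0],-0.05,-1],[[10,-45,0],-0.05,-1],[[10,-45,0],-0.05,-1],[[10,-45,0],0,-1],[[5,-45,0],0,-1],[[5,-45,0],0,-1],[[0,0,0],0,-1],[[0,0,0],0,-1]]' 60
python3 - <<'E'
from h import *
def st():
    s=env.observe();R=s['tool_rot'];a=np.radians(9.6);u=np.array([np.cos(a),np.sin(a)]);v=np.array([-u[1],u[0]])
    p=s['position'][:2]*1000-[637.5,-31.8];print('s-frame',p@u,p@v,'z',s['position'][2]*1000,'yaw',np.degrees(np.arctan2(R[1,0],R[0,0])),'tilt',R[:,2],s['grip_width'])
st()
im,d=snap('top','top2');P=cloud('top',d)
im2,_=snap('side','side2')
c=np.zeros((400,800,3),np.uint8)
c[:,:400]=cv2.resize(im[150:290,290:430],(400,400),interpolation=cv2.INTER_CUBIC)
c[:400,400:]=cv2.resize(im2[140:240,280:380],(400,400),interpolation=cv2.INTER_CUBIC)
cv2.imwrite('pics/c4.png',c[:,:,::-1])
E
```

```text
time_s: 6.7
position: [0.4645, -0.0589, 0.0744]
tool_rot: [[0.987, 0.161, 0.007], [0.161, -0.987, 0.01], [0.008, -0.009, -1.0]]
ft_force: [-0.2, 0.8, -1.6]
grip_width: 0.0092
s-frame -175.1164269673814 2.1637721882647925 z 74.40210976241143 yaw 9.237148742038897 tilt [ 0.00665826  0.00979326 -0.99992988] 0.009248766966983808
```

View pics/c4.png

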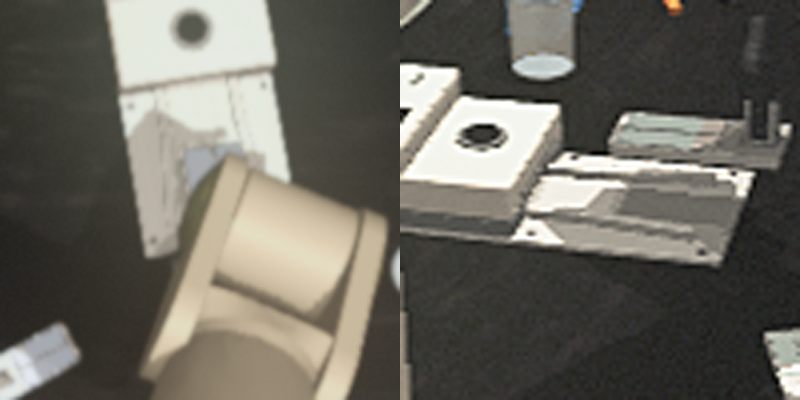

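The carrier is held level over the guide: in the side crop its nose is at (620,140) and its tab at (760,130). The top view is mostly blocked by the wrist. I'll align and lower to just above the plate.

```bash
python3 -m pendant '[[[6,-1,-20],0.006,-1],[[0,0,-20],0,-1],[[0,0,-8],0,-1],[[0,0,0],0,-1],[[0,0,0],0,-1]]'
cat >> h.py <<'E'
def st():
    s=env.observe();R=s['tool_rot'];a=np.radians(9.6);u=np.array([np.cos(a),np.sin(a)]);v=np.array([-u[1],u[0]])
    p=s['position'][:2]*1000-[637.5,-31.8];f=s['ft_force'];print('s %.1f lat %.1f z %.1f yaw %.2f'%(p@u,p@v,s['position'][2]*1000,np.degrees(np.arctan2(R[1,0],R[0,0]))),'F u,v,z',np.round([f[:2]@u,f[:2]@v,f[2]],2),'t',s['time_s'],np.round(s['wrist_torque'],2)); return f[:2]@u
E
python3 - <<'E'
from h import *
st()
im2,_=snap('side','side3')
cv2.imwrite('pics/c5.png',cv2.resize(im2[155:225,290:390],(800,560),interpolation=cv2.INTER_CUBIC)[:,:,::-1])
E
```

```text
time_s: 7.42
position: [0.4712, -0.0557, 0.0265]
tool_rot: [[0.985, 0.174, 0.009], [0.174, -0.985, 0.009], [0.01, -0.007, -1.0]]
ft_force: [-0.5, 0.5, -1.4]
grip_width: 0.009
s -168.0 lat 4.2 z 26.5 yaw 10.02 F u,v,z [-0.41  0.53 -1.38] t 7.425 [-0.    0.11 -0.07]
```

View pics/c5.png

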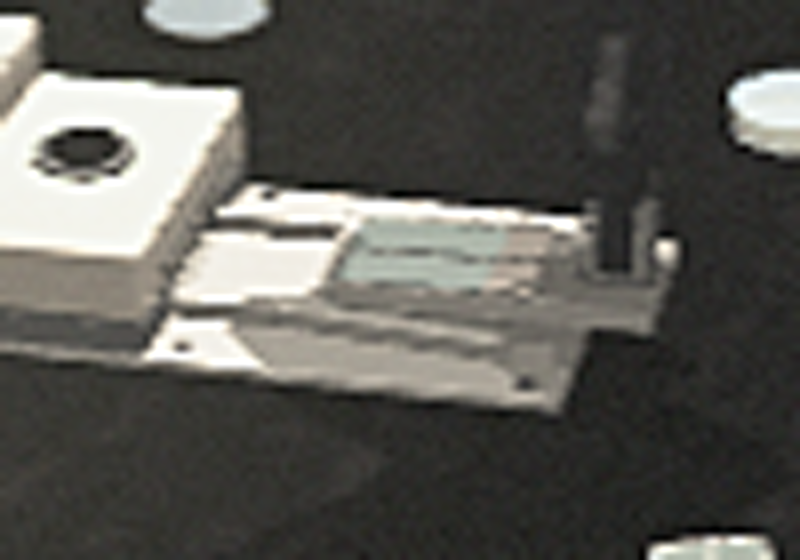

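The side crop shows the carrier between the rails, with its nose at (335,260) still a few mm up. It is about 4 mm towards +y by the robot's own reading, so I'll correct that and set it down.

```bash
python3 -m pendant '[[[1,-4,0],-0.007,-1],[[0,0,0],0,-1],[[0,0,0],0,-1]]';python3 -c "from h import *;st()"; python3 -m pendant '[[[0,0,-5],0,-1],[[0,0,0],0,-1]]';python3 -c "from h import *;st()"; python3 -m pendant '[[[0,0,-3],0,-1],[[0,0,0],0,-1]]';python3 -c "from h import *;st()"
```

```text
time_s: 7.85
position: [0.4726, -0.0603, 0.0273]
tool_rot: [[0.986, 0.166, 0.011], [0.166, -0.986, 0.008], [0.012, -0.006, -1.0]]
ft_force: [0.4, 0.1, -1.7]
grip_width: 0.0089
s -167.4 lat -0.6 z 27.3 yaw 9.58 F u,v,z [ 0.37  0.05 -1.66] t 7.85 [-0.03  0.02 -0.07]
time_s: 8.1
position: [0.4725, -0.0603, 0.0219]
tool_rot: [[0.986, 0.166, 0.01], [0.166, -0.986, 0.008], [0.012, -0.007, -1.0]]
ft_force: [0.1, 0.2, -1.0]
grip_width: 0.0087
s -167.4 lat -0.6 z 21.9 yaw 9.57 F u,v,z [ 0.09  0.15 -0.95] t 8.1 [-0.01  0.01 -0.03]
time_s: 8.35
position: [0.4725, -0.0602, 0.0186]
tool_rot: [[0.986, 0.166, 0.01], [0.166, -0.986, 0.009], [0.012, -0.007, -1.0]]
ft_force: [-0.0, -0.5, -1.7]
grip_width: 0.0092
s -167.5 lat -0.5 z 18.6 yaw 9.57 F u,v,z [-0.13 -0.48 -1.67] t 8.35 [0.04 0.04 0.02]
```

```bash
python3 -m pendant '[[[0,0,-1.2],0,-1],[[0,0,0],0,-1]]';python3 -c "from h import *;st()"; python3 -m pendant '[[[0,0,-0.6],0,-1],[[0,0,0],0,-1]]' >/dev/null;python3 -c "from h import *;st()"
python3 - <<'E'
from h import *
im2,_=snap('side','side4')
cv2.imwrite('pics/c6.png',cv2.resize(im2[155:225,290:390],(800,560),interpolation=cv2.INTER_CUBIC)[:,:,::-1])
E
```

```text
time_s: 8.6
position: [0.4725, -0.0602, 0.0176]
tool_rot: [[0.986, 0.166, 0.011], [0.166, -0.986, 0.008], [0.012, -0.006, -1.0]]
ft_force: [-1.9, -0.6, 1.5]
grip_width: 0.0091
s -167.4 lat -0.5 z 17.6 yaw 9.58 F u,v,z [-1.99 -0.3   1.49] t 8.6 [ 0.02 -0.01 -0.04]
s -167.4 lat -0.5 z 17.4 yaw 9.58 F u,v,z [-1.57  0.28  2.77] t 8.85 [-0.02 -0.05  0.01]
```

View pics/c6.png

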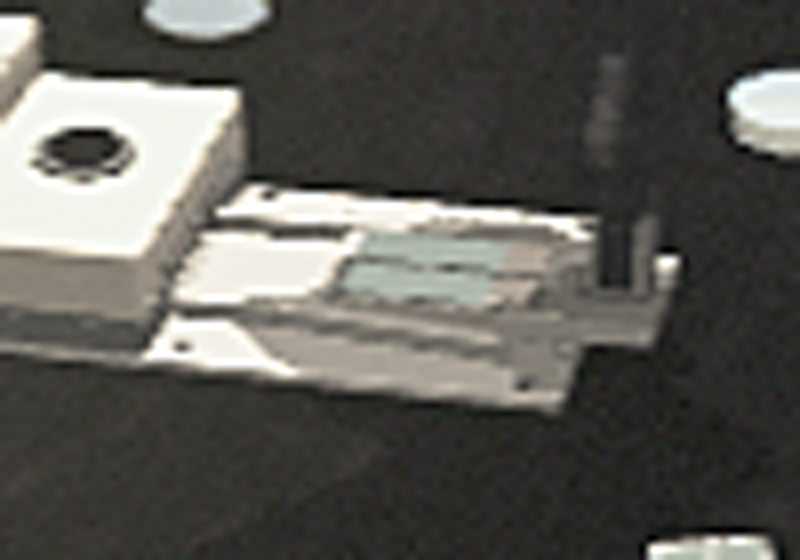

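The carrier lies flat on the base plate between the rails, with its nose at (345,260), and the reaction shows contact. I'll slide it in.

```bash
python3 -m pendant '[[[4.9,0.8,0.2],0,-1],[[4.9,0.8,0],0,-1],[[0,0,0],0,-1]]'>/dev/null;python3 -c "from h import *;st()"; python3 -m pendant '[[[4.9,0.8,0],0,-1],[[4.9,0.8,0],0,-1],[[0,0,0],0,-1]]'>/dev/null;python3 -c "from h import *;st()"
```

```text
s -156.3 lat -0.9 z 17.6 yaw 9.57 F u,v,z [ 0.03 -0.68  0.59] t 9.275 [-0.07 -0.24  0.04]
s -145.4 lat -0.9 z 17.5 yaw 9.58 F u,v,z [0.92 0.32 1.4 ] t 9.65 [-0.01 -0.33  0.02]
```

```bash
cat > gate.py <<'E'
import sys
from h import *
lim=float(sys.argv[1]); sys.exit(1 if abs(st())>lim else 0)
E
python3 -m pendant '[[[4.9,0.8,0],0,-1],[[4.9,0.8,0],0,-1],[[0,0,0],0,-1]]'>/dev/null;python3 gate.py 6 && python3 -m pendant '[[[4.9,0.8,0],0,-1],[[4.9,0.8,0],0,-1],[[0,0,0],0,-1]]'>/dev/null;python3 gate.py 6 && python3 -m pendant '[[[4.9,0.8,0],0,-1],[[4.9,0.8,0],0,-1],[[0,0,0],0,-1]]'>/dev/null;python3 gate.py 6 && python3 -m pendant '[[[4.9,0.8,0],0,-1],[[4.9,0.8,0],0,-1],[[0,0,0],0,-1]]'>/dev/null;python3 gate.py 6
```

```text
s -134.7 lat -1.0 z 17.5 yaw 9.58 F u,v,z [ 1.22 -0.51  0.68] t 10.025 [ 0.06 -0.32 -0.01]
s -124.0 lat -1.1 z 17.5 yaw 9.58 F u,v,z [ 0.19  0.52 -0.31] t 10.4 [-0.02 -0.28 -0.  ]
s -113.3 lat -1.2 z 17.5 yaw 9.57 F u,v,z [1.17 0.17 0.13] t 10.775 [-0.01 -0.36  0.01]
s -102.6 lat -1.3 z 17.5 yaw 9.57 F u,v,z [ 1.03 -0.62  0.97] t 11.15 [-0.01 -0.24 -0.03]
```

```bash
python3 -m pendant '[[[4.9,0.8,0],0,-1],[[4.9,0.8,0],0,-1],[[0,0,0],0,-1]]'>/dev/null;python3 gate.py 9 && python3 -m pendant '[[[3,0.5,0],0,-1],[[3,0.5,0],0,-1],[[0,0,0],0,-1]]'>/dev/null;python3 gate.py 9 && python3 -m pendant '[[[3,0.5,0],0,-1],[[3,0.5,0],0,-1],[[0,0,0],0,-1]]'>/dev/null;python3 gate.py 9 && python3 -m pendant '[[[3,0.5,0],0,-1],[[3,0.5,0],0,-1],[[0,0,0],0,-1]]'>/dev/null;python3 gate.py 9
```

```text
s -91.9 lat -1.3 z 17.5 yaw 9.57 F u,v,z [ 0.58 -0.31  0.25] t 11.525 [-0.04 -0.28  0.07]
s -85.5 lat -1.3 z 17.4 yaw 9.57 F u,v,z [ 0.26 -0.08  0.79] t 11.9 [-0.01 -0.26  0.01]
s -79.5 lat -1.5 z 17.4 yaw 9.56 F u,v,z [-1.55 -0.49  2.04] t 12.275 [-0.26 -0.09 -0.13]
s -74.9 lat -1.9 z 17.6 yaw 9.52 F u,v,z [ 0.06 -0.48  2.1 ] t 12.65 [ 0.01 -0.4  -0.12]
```

```bash
python3 -m pendant '[[[2,0.3,0],0,-1],[[2,0.3,0],0,-1]]'>/dev/null;python3 gate.py 9 && python3 -m pendant '[[[2,0.3,0],0,-1],[[2,0.3,0],0,-1]]'>/dev/null;python3 gate.py 9 && python3 -m pendant '[[[2,0.3,0],0,-1],[[2,0.3,0],0,-1]]'>/dev/null;python3 gate.py 9; python3 -m pendant '[[[0.8,0.1,0],0,-1]]'>/dev/null;python3 gate.py 9; python3 -m pendant '[[[0.8,0.1,0],0,-1]]'>/dev/null;python3 gate.py 9
```

```text
s -73.1 lat -1.9 z 17.7 yaw 9.52 F u,v,z [-9.77 -1.05  7.26] t 12.9 [-0.51  0.79 -0.18]
s -73.1 lat -1.9 z 17.7 yaw 9.52 F u,v,z [-9.77 -1.05  7.26] t 12.9 [-0.51  0.79 -0.18]
s -73.1 lat -1.9 z 17.7 yaw 9.52 F u,v,z [-9.77 -1.05  7.26] t 12.9 [-0.51  0.79 -0.18]
s -73.0 lat -1.9 z 17.9 yaw 9.52 F u,v,z [-7.36 -0.89  6.1 ] t 13.025 [-0.29  0.38 -0.12]
s -72.9 lat -1.9 z 18.1 yaw 9.53 F u,v,z [-9.38 -0.03  6.35] t 13.15 [-0.44  0.62 -0.13]
```

The carrier is stuck at s=-73, which puts the nose at about 40 mm. That is too early for the stop, so it is probably the clip plus my downward pressing (Fz 7 N). I'll relieve the vertical force first.

```bash
python3 -m pendant '[[[0,0,0.6],0,-1],[[0,0,0],0,-1]]'>/dev/null;python3 gate.py 9; python3 -m pendant '[[[0,0,0.6],0,-1],[[0,0,0],0,-1]]';python3 gate.py 9
python3 - <<'E'
from h import *
im2,_=snap('side','side5')
cv2.imwrite('pics/c7.png',cv2.resize(im2[150:220,290:390],(800,560),interpolation=cv2.INTER_CUBIC)[:,:,::-1])
E
```

```text
s -72.8 lat -2.0 z 18.8 yaw 9.52 F u,v,z [-2.79 -0.22  1.13] t 13.4 [-0.32  0.19 -0.16]
time_s: 13.65
position: [0.5661, -0.0459, 0.019]
tool_rot: [[0.986, 0.165, -0.0], [0.165, -0.986, 0.006], [0.001, -0.006, -1.0]]
ft_force: [-1.1, -1.2, 0.7]
grip_width: 0.0087
s -72.7 lat -2.0 z 19.0 yaw 9.53 F u,v,z [-1.31 -1.01  0.67] t 13.65 [-0.35  0.07 -0.15]
```

View pics/c7.png

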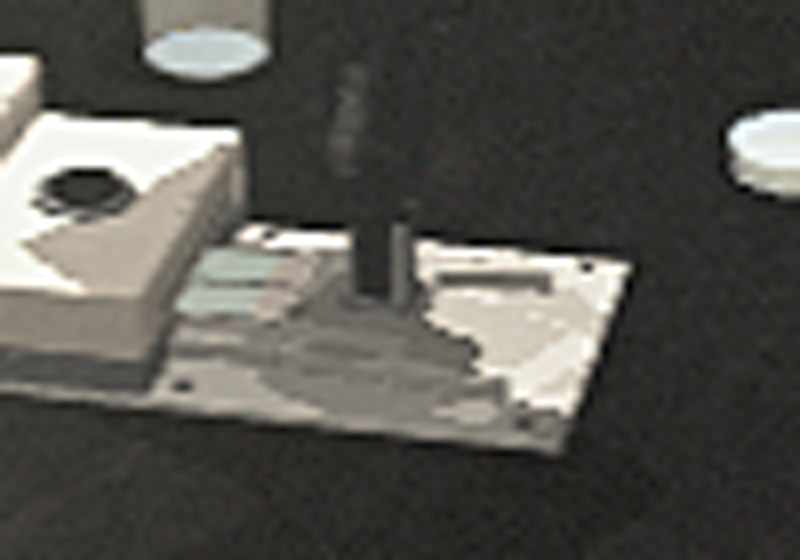

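The side crop shows the carrier under the head with its tab held at (380,260). The tool has drifted about 1.2° nose-down, so the carrier is wedging. I'll let go so it lies flat (the clip holds it), then regrip level.

```bash
python3 -m pendant '[[[0,0,0],0,-0.5],[[0,0,0],0,-0.5],[[0,0,0],0,-0.5]]';python3 gate.py 9; python3 -m pendant '[[[0,0,-1],0,-0.5],[[0,0,0],0,-1],[[0,0,0],0,-1],[[0,0,0],0,-1],[[0,0,0],0,-1]]';python3 gate.py 9
```

```text
time_s: 14.08
position: [0.5664, -0.0455, 0.019]
tool_rot: [[0.986, 0.166, 0.0], [0.166, -0.986, 0.007], [0.001, -0.006, -1.0]]
ft_force: [-0.4, -0.3, 0.2]
grip_width: 0.0214
s -72.4 lat -1.7 z 19.0 yaw 9.54 F u,v,z [-0.42 -0.2   0.17] t 14.075 [ 0.01  0.   -0.01]
time_s: 14.7
position: [0.5664, -0.0456, 0.0181]
tool_rot: [[0.986, 0.165, 0.0], [0.165, -0.986, 0.007], [0.002, -0.006, -1.0]]
ft_force: [-1.1, -0.8, 0.3]
grip_width: 0.0093
s -72.4 lat -1.7 z 18.1 yaw 9.52 F u,v,z [-1.26 -0.57  0.34] t 14.7 [-0.21  0.08 -0.16]
```

```bash
python3 -m pendant '[[[1.5,0.25,0],0,-1],[[1.5,0.25,0],0,-1]]'>/dev/null;python3 gate.py 9 && python3 -m pendant '[[[1.5,0.25,0],0,-1],[[1.5,0.25,0],0,-1]]'>/dev/null;python3 gate.py 9 && python3 -m pendant '[[[1.5,0.25,0],0,-1],[[1.5,0.25,0],0,-1]]'>/dev/null;python3 gate.py 9
```

```text
s -72.1 lat -1.7 z 18.0 yaw 9.54 F u,v,z [-10.08  -1.93   5.38] t 14.95 [-0.63  1.   -0.21]
s -72.1 lat -1.7 z 18.0 yaw 9.54 F u,v,z [-10.08  -1.93   5.38] t 14.95 [-0.63  1.   -0.21]
s -72.1 lat -1.7 z 18.0 yaw 9.54 F u,v,z [-10.08  -1.93   5.38] t 14.95 [-0.63  1.   -0.21]
```

```bash
python3 -m pendant '[[[3,0.5,0.3],0,-1]]'>/dev/null;python3 gate.py 18 && python3 -m pendant '[[[3.5,0.5,0.3],0,-1]]'>/dev/null;python3 gate.py 18 && python3 -m pendant '[[[3.5,0.5,0.3],0,-1]]'>/dev/null;python3 gate.py 18
```

```text
s -70.4 lat -1.7 z 18.4 yaw 9.54 F u,v,z [-7.78 -1.49  4.96] t 15.075 [-0.55  0.79 -0.2 ]
s -68.2 lat -1.8 z 18.7 yaw 9.55 F u,v,z [-8.72 -0.73  4.8 ] t 15.2 [-0.5   0.87 -0.15]
s -66.0 lat -1.8 z 19.0 yaw 9.55 F u,v,z [-8.8  -1.3   5.12] t 15.325 [-0.52  0.85 -0.1 ]
```

The carrier now slides past the clip at a steady drag of about 8.5 N. A row's push is bounded by its step (about 6 N/mm), so small steps cannot overdrive the stop.

```bash
python3 -m pendant '[[[3,0.5,0],0,-1]]'>/dev/null;python3 gate.py 11.5 && python3 -m pendant '[[[3,0.5,0],0,-1]]'>/dev/null;python3 gate.py 11.5 && python3 -m pendant '[[[2.2,0.4,0],0,-1]]'>/dev/null;python3 gate.py 11.5 && python3 -m pendant '[[[2.2,0.4,0],0,-1]]'>/dev/null;python3 gate.py 11.5 && python3 -m pendant '[[[2.2,0.4,0],0,-1]]'>/dev/null;python3 gate.py 11.5 
```

```text
s -64.2 lat -1.9 z 19.2 yaw 9.56 F u,v,z [-9.01  0.2   5.92] t 15.45 [-0.56  0.86 -0.1 ]
s -62.5 lat -1.9 z 19.4 yaw 9.58 F u,v,z [-9.54 -0.68  7.04] t 15.575 [-0.46  0.9  -0.1 ]
s -61.5 lat -1.9 z 19.7 yaw 9.59 F u,v,z [-10.66  -1.21   7.07] t 15.7 [-0.51  0.84 -0.13]
s -60.6 lat -1.9 z 20.0 yaw 9.60 F u,v,z [-9.46 -1.88  7.72] t 15.825 [-0.51  0.85 -0.05]
s -59.6 lat -2.0 z 20.4 yaw 9.62 F u,v,z [-10.43  -0.76   8.47] t 15.95 [-0.55  0.88 -0.04]
```

The tool keeps pitching under drag and lifts the tail (z and Fz are rising), so I'll stop pulling through the grip. I'll release, go behind the tail, and push low on the plate with shut fingers, so no pitch is forced on the carrier.

```bash
python3 -m pendant '[[[0,0,0],0,-0.3],[[0,0,0],0,-0.3],[[0,0,0],0,-0.3],[[0,0,25],0,-0.3],[[0,0,20],0,-0.3],[[-19,-3,0],0,-1],[[-19,-3,0],0,-1],[[0,0,0],0,-1],[[0,0,0],0,-1]]' ;python3 gate.py 9
python3 - <<'E'
from h import *
im,d=snap('top','top3');P=cloud('top',d)
im2,_=snap('side','side6')
c=np.zeros((400,800,3),np.uint8)
c[:,:400]=cv2.resize(im[150:250,310:410],(400,400),interpolation=cv2.INTER_CUBIC)
c[:,400:]=cv2.resize(im2[150:220,300:370],(400,400),interpolation=cv2.INTER_CUBIC)
cv2.imwrite('pics/c8.png',c[:,:,::-1])
E
```

```text
time_s: 17.08
position: [0.5416, -0.0493, 0.0664]
tool_rot: [[0.985, 0.168, -0.029], [0.168, -0.986, 0.004], [-0.028, -0.009, -1.0]]
ft_force: [0.4, 0.7, -0.0]
grip_width: 0.0002
s -97.4 lat -1.3 z 66.4 yaw 9.67 F u,v,z [ 0.54  0.64 -0.03] t 17.075 [ 0.02 -0.03  0.  ]
```

View pics/c8.png

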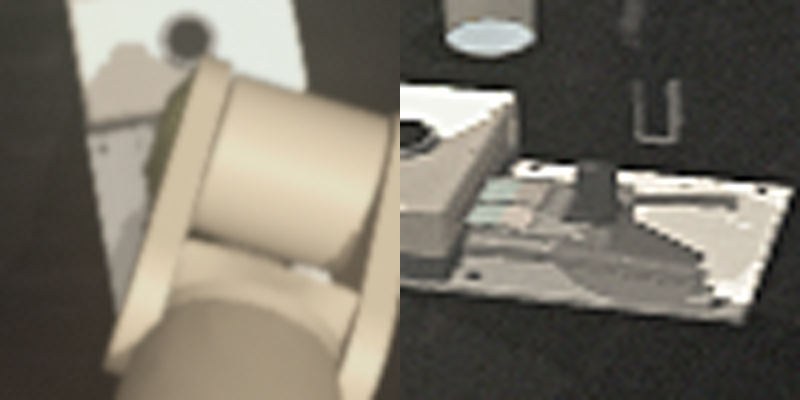

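The side crop shows the carrier flat with its tab at (597,190), free of the gripper. The shut fingers at (658,115) are behind it, so I'll lower behind the tail.

```bash
python3 -m pendant '[[[0,0,-22],0,-1],[[0,0,-22],0,-1],[[0,0,0],0,-1]]' >/dev/null;python3 gate.py 3 && python3 -m pendant '[[[0,0,-8],0,-1],[[0,0,0],0,-1]]' >/dev/null;python3 gate.py 3
```

```text
s -95.8 lat -1.4 z 21.2 yaw 9.72 F u,v,z [ 0.36 -0.52  0.41] t 17.55 [-0.01 -0.01 -0.01]
s -94.9 lat -1.7 z 13.7 yaw 9.73 F u,v,z [-0.6   0.81  0.33] t 17.8 [ 0.02 -0.   -0.04]
```

```bash
python3 -m pendant '[[[-1,0,-3],0,-1],[[0,0,0],0,-1]]' >/dev/null;python3 gate.py 3 && python3 -m pendant '[[[2,0.3,0],0,-1],[[2,0.3,0],0,-1]]' >/dev/null;python3 gate.py 3 && python3 -m pendant '[[[2,0.3,0],0,-1],[[2,0.3,0],0,-1]]' >/dev/null;python3 gate.py 3 && python3 -m pendant '[[[2,0.3,0],0,-1]]' >/dev/null;python3 gate.py 3 && python3 -m pendant '[[[2,0.3,0],0,-1]]' >/dev/null;python3 gate.py 3 
```

```text
s -95.6 lat -1.6 z 11.3 yaw 9.74 F u,v,z [-0.08 -0.47  0.32] t 18.05 [ 0.01 -0.02 -0.  ]
s -91.2 lat -1.8 z 11.7 yaw 9.73 F u,v,z [-0.3  -0.16  0.54] t 18.3 [-0.01 -0.03 -0.01]
s -87.8 lat -1.8 z 11.7 yaw 9.75 F u,v,z [-9.19 -2.54  4.85] t 18.55 [-0.5   1.37  0.  ]
s -87.8 lat -1.8 z 11.7 yaw 9.75 F u,v,z [-9.19 -2.54  4.85] t 18.55 [-0.5   1.37  0.  ]
s -87.8 lat -1.8 z 11.7 yaw 9.75 F u,v,z [-9.19 -2.54  4.85] t 18.55 [-0.5   1.37  0.  ]
```

```bash
P(){ python3 gate.py 12; }
python3 -m pendant '[[[2.2,0.4,0],0,-1]]' >/dev/null;P && python3 -m pendant '[[[2.2,0.4,0],0,-1]]' >/dev/null;P && python3 -m pendant '[[[2.2,0.4,0],0,-1]]' >/dev/null;P && python3 -m pendant '[[[2.2,0.4,0],0,-1]]' >/dev/null;P && python3 -m pendant '[[[2.2,0.4,0],0,-1]]' >/dev/null;P
```

```text
s -87.4 lat -1.6 z 11.6 yaw 9.79 F u,v,z [-11.5   -0.53   8.39] t 18.675 [-0.51  1.79  0.  ]
s -87.2 lat -1.5 z 11.6 yaw 9.81 F u,v,z [-11.6   -2.28   8.09] t 18.8 [-0.66  1.76 -0.02]
s -87.1 lat -1.4 z 11.7 yaw 9.84 F u,v,z [-10.85  -1.73   7.79] t 18.925 [-0.7   1.76 -0.03]
s -87.0 lat -1.4 z 11.8 yaw 9.86 F u,v,z [-11.28  -2.22   7.73] t 19.05 [-0.66  1.69 -0.02]
s -86.9 lat -1.3 z 11.9 yaw 9.89 F u,v,z [-11.53  -1.51   7.58] t 19.175 [-0.59  1.71  0.04]
```

It holds at 11.5 N where I put the nose at about 53 mm, just short of the stop's range. Before pushing harder I'll measure the tab against the head's front edge in a single view, so that calibration errors cancel.

```bash
python3 - <<'E'
from h import *
im2,_=snap('side','side7')
cv2.imwrite('pics/c9.png',cv2.resize(im2[158:218,290:370],(800,600),interpolation=cv2.INTER_CUBIC)[:,:,::-1])
E
```

```text
(no output)
```

View pics/c9.png

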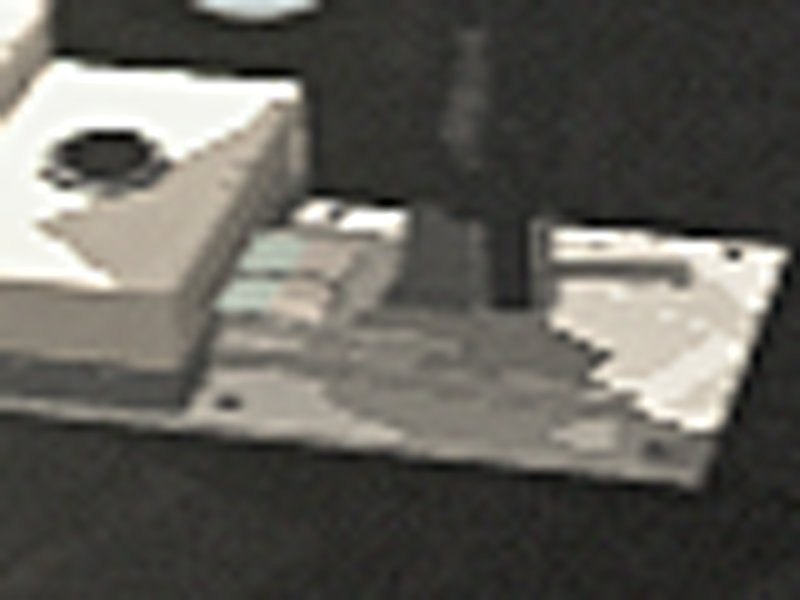

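```bash
python3 - <<'E'
from h import *
a=np.radians(9.6);u=np.array([np.cos(a),np.sin(a)]);v=np.array([-u[1],u[0]])
for n,x,y,z in[('head near top',172,290,.05),('head far top',303,85,.05),('head near bot',183,412,.006),('base near front',697,488,.006),('base far front',790,250,.006),('tabTL',412,210,.046),('tabTR',487,213,.046),('tabBL',390,303,.016),('tabBR',487,305,.016),('tray hole near',230,402,.006),('hole front near',655,447,.006)]:
    p=ray('side',[(290+(x-4.5)/10,158+(y-4.5)/10)],z)[0,:2]*1000-[637.5,-31.8]; print(n,np.round([p@u,p@v],1))
E
```

```text
head near top [ 2.1 79.5]
head far top [  0.8 -67.3]
head near bot [ 1.7 75.5]
base near front [-159.4   87.5]
base far front [-160.3  -68.6]
tabTL [-53.6   5.5]
tabTR [-76.9   2.7]
tabBL [-47.6  11.9]
tabBR [-77.6   6.9]
tray hole near [-10.7  66.5]
hole front near [-142.7   66.3]
```

The tab centre is about 65 mm outside the mouth. That makes the nose about 50 mm in, so this is friction, not the stop, and my downward load makes it worse. I'll push with upward relief.

```bash
P(){ python3 gate.py 15; }
python3 -m pendant '[[[0,0,1],0,-1]]' >/dev/null;P && python3 -m pendant '[[[2,0.2,0.8],0,-1]]' >/dev/null;P && python3 -m pendant '[[[2.5,0.3,0.6],0,-1]]' >/dev/null;P && python3 -m pendant '[[[2.5,0.3,0.6],0,-1]]' >/dev/null;P
```

```text
s -87.3 lat -1.3 z 12.8 yaw 9.88 F u,v,z [-0.72 -0.77 -0.61] t 19.35 [-0.02 -0.05 -0.02]
s -86.4 lat -1.1 z 13.3 yaw 9.89 F u,v,z [-6.22 -1.03 -0.35] t 19.475 [-0.29  1.08  0.02]
s -85.1 lat -0.9 z 13.4 yaw 9.91 F u,v,z [-6.17 -0.28  0.13] t 19.6 [-0.31  1.04  0.04]
s -83.9 lat -0.7 z 13.4 yaw 9.92 F u,v,z [-6.18 -1.79 -0.16] t 19.725 [-0.27  1.03 -0.01]
```

Clean now: a steady drag of 6.2 N with no vertical load. I'll continue with the gate at 8.3 N.

```bash
P(){ python3 gate.py 8.3; }
python3 -m pendant '[[[2.5,0.1,0.5],0,-1]]' >/dev/null;P && python3 -m pendant '[[[2.5,0.1,0.5],0,-1]]' >/dev/null;P && python3 -m pendant '[[[2.5,0.1,0.5],0,-1]]' >/dev/null;P && python3 -m pendant '[[[2.5,0.1,0.5],0,-1]]' >/dev/null;P && python3 -m pendant '[[[2.2,0.1,0.5],0,-1]]' >/dev/null;P && python3 -m pendant '[[[2.2,0.1,0.5],0,-1]]' >/dev/null;P && python3 -m pendant '[[[2.2,0.1,0.5],0,-1]]' >/dev/null;P && python3 -m pendant '[[[2.2,0.1,0.5],0,-1]]' >/dev/null;P
```

```text
s -82.7 lat -0.6 z 13.3 yaw 9.94 F u,v,z [-5.88 -1.99 -0.84] t 19.85 [-0.37  1.05 -0.03]
s -81.5 lat -0.6 z 13.2 yaw 9.96 F u,v,z [-7.46 -0.63 -1.1 ] t 19.975 [-0.3   1.05  0.04]
s -80.4 lat -0.6 z 13.2 yaw 9.98 F u,v,z [-7.34 -1.2   1.58] t 20.1 [-0.43  1.24  0.01]
s -79.4 lat -0.7 z 13.2 yaw 10.01 F u,v,z [-7.67 -0.17  2.  ] t 20.225 [-0.34  1.23  0.02]
s -78.6 lat -0.7 z 13.2 yaw 10.02 F u,v,z [-7.15 -0.2   1.46] t 20.35 [-0.4   1.2   0.06]
s -77.9 lat -0.7 z 13.3 yaw 10.04 F u,v,z [-7.73 -1.6   1.3 ] t 20.475 [-0.39  1.11  0.06]
s -77.1 lat -0.7 z 13.4 yaw 10.06 F u,v,z [-7.62 -0.86  0.14] t 20.6 [-0.42  1.04 -0.01]
s -76.2 lat -0.8 z 13.4 yaw 10.08 F u,v,z [-5.82 -2.32  1.06] t 20.725 [-0.38  1.    0.06]
```

```bash
P(){ python3 gate.py 8.7; }
python3 -m pendant '[[[2.2,0.2,0.6],-0.002,-1]]' >/dev/null;P && python3 -m pendant '[[[2.2,0.2,0.6],-0.002,-1]]' >/dev/null;P && python3 -m pendant '[[[2.2,0.2,0.6],-0.002,-1]]' >/dev/null;P && python3 -m pendant '[[[2.2,0.2,0.6],-0.002,-1]]' >/dev/null;P && python3 -m pendant '[[[2.2,0.2,0.6],-0.002,-1]]' >/dev/null;P && python3 -m pendant '[[[2.2,0.2,0.6],-0.002,-1]]' >/dev/null;P && python3 -m pendant '[[[2.2,0.2,0.6],-0.002,-1]]' >/dev/null;P && python3 -m pendant '[[[2.2,0.2,0.6],-0.002,-1]]' >/dev/null;P
```

```text
s -75.2 lat -0.8 z 13.6 yaw 9.98 F u,v,z [-7.35 -0.83 -0.07] t 20.85 [-0.42  0.97  0.05]
s -74.3 lat -0.8 z 13.7 yaw 9.87 F u,v,z [-7.13 -1.22  0.35] t 20.975 [-0.41  0.9   0.04]
s -73.2 lat -0.9 z 13.9 yaw 9.77 F u,v,z [-8.27 -2.13  1.19] t 21.1 [-0.43  0.88  0.04]
s -72.1 lat -0.9 z 14.1 yaw 9.66 F u,v,z [-6.82 -1.73  0.84] t 21.225 [-0.39  0.91  0.06]
s -71.0 lat -1.1 z 14.4 yaw 9.55 F u,v,z [-6.84 -2.01  1.45] t 21.35 [-0.43  0.88 -0.04]
s -69.9 lat -1.2 z 14.7 yaw 9.44 F u,v,z [-6.57 -1.17  0.44] t 21.475 [-0.34  0.76  0.05]
s -68.6 lat -1.4 z 15.0 yaw 9.33 F u,v,z [-7.19 -1.22  1.38] t 21.6 [-0.35  0.85  0.02]
s -67.4 lat -1.6 z 15.3 yaw 9.22 F u,v,z [-6.15 -1.28  0.24] t 21.725 [-0.41  0.78  0.06]
```

```bash
P(){ python3 gate.py 8.7; }
python3 -m pendant '[[[-2,-0.3,0],0.006,-1],[[0,0,-3],0,-1],[[0,0,0],0,-1]]' >/dev/null;P && python3 -m pendant '[[[2,0.3,0],0,-1]]' >/dev/null;P && python3 -m pendant '[[[2,0.3,0.5],0,-1]]' >/dev/null;P && python3 -m pendant '[[[2.2,0.3,0.5],0,-1]]' >/dev/null;P && python3 -m pendant '[[[2.2,0.3,0.4],0,-1]]' >/dev/null;P && python3 -m pendant '[[[2.2,0.3,0.4],0,-1]]' >/dev/null;P && python3 -m pendant '[[[2.2,0.3,0.4],0,-1]]' >/dev/null;P
```

```text
s -68.5 lat -1.5 z 12.0 yaw 9.59 F u,v,z [ 0.48  0.53 -0.59] t 22.1 [-0.   -0.04 -0.01]
s -67.2 lat -1.4 z 11.9 yaw 9.60 F u,v,z [-6.36 -0.93  1.51] t 22.225 [-0.24  0.78  0.03]
s -66.4 lat -1.4 z 12.2 yaw 9.61 F u,v,z [-6.36 -2.42  1.75] t 22.35 [-0.41  0.83  0.03]
s -65.5 lat -1.3 z 12.4 yaw 9.62 F u,v,z [-6.94 -1.75  1.52] t 22.475 [-0.37  0.91  0.  ]
s -64.7 lat -1.3 z 12.5 yaw 9.63 F u,v,z [-7.19 -0.96  0.96] t 22.6 [-0.39  0.95  0.04]
s -64.5 lat -1.2 z 12.5 yaw 9.65 F u,v,z [-11.2   -2.34   3.45] t 22.725 [-0.57  1.5   0.05]
s -64.5 lat -1.2 z 12.5 yaw 9.65 F u,v,z [-11.2   -2.34   3.45] t 22.725 [-0.57  1.5   0.05]
```

There's an abrupt rise to 11.2 N with the advance dropping to 0.2 mm, which looks like the stop. I'll confirm with one more bounded push, relieving z, well under drag + 9 N.

```bash
python3 -m pendant '[[[-0.3,0,0.8],0,-1]]' >/dev/null;python3 gate.py 20; python3 -m pendant '[[[1.8,0.3,0.5],0,-1]]' >/dev/null;python3 gate.py 20;python3 -m pendant '[[[2,0.3,0.4],0,-1]]' >/dev/null;python3 gate.py 20
```

```text
s -65.1 lat -1.2 z 13.1 yaw 9.65 F u,v,z [ 0.52 -0.58 -0.31] t 22.85 [ 0.01 -0.03  0.02]
s -64.5 lat -1.1 z 13.4 yaw 9.66 F u,v,z [-11.16  -1.97   0.79] t 22.975 [-0.48  1.36  0.03]
s -64.6 lat -1.0 z 13.5 yaw 9.67 F u,v,z [-13.11  -2.89   2.47] t 23.1 [-0.7   1.71  0.07]
```

The position holds at -64.5 mm at 11–13 N with low vertical load, so the carrier is seated. The stop takes about 5–7 N, below its yield. I'll back off, go up and look.

```bash
python3 -m pendant '[[[-8,-1.3,0],0,-1],[[-20,-3.3,2],0,-1],[[-20,-3,20],0,-1],[[0,0,50],0,-1],[[-40,-20,40],0,-1],[[-40,-30,40],0,-1],[[-30,-40,10],0,-1],[[0,-50,0],0,-1],[[0,-50,0],0,-1],[[0,-50,0],0,-1],[[0,0,0],0,-1],[[0,0,0],0,-1]]'
python3 - <<'E'
from h import *
im,d=snap('top','top4');im2,_=snap('side','side8')
c=np.zeros((400,800,3),np.uint8)
c[:,:400]=cv2.resize(im[120:260,310:450],(400,400),interpolation=cv2.INTER_CUBIC)
c[:,400:]=cv2.resize(im2[140:220,300:380],(400,400),interpolation=cv2.INTER_CUBIC)
cv2.imwrite('pics/c10.png',c[:,:,::-1])
i0=np.load('pics/top0.npz')['im'].astype(int)
for n,b in(('dish',(424,230,454,258)),('beaker',(425,120,462,156)),('tape',(242,134,270,160))):
    x0,y0,x1,y1=b
    def cen(i):
        m=(i[y0:y1,x0:x1].max(2)>110).astype(np.uint8);M=cv2.moments(m,True);return round(M['m10']/M['m00'],2),round(M['m01']/M['m00'],2),M['m00']
    print(n,cen(i0),cen(im))
E
```

```text
time_s: 24.6
position: [0.414, -0.297, 0.1818]
tool_rot: [[0.976, 0.166, -0.138], [0.167, -0.986, -0.004], [-0.136, -0.019, -0.99]]
ft_force: [-0.2, 0.2, 0.4]
grip_width: -0.0001
dish (13.65, 14.01, 396.0) (13.65, 14.01, 396.0)
beaker (16.37, 20.07, 410.0) (16.51, 19.79, 427.0)
tape (13.29, 12.52, 368.0) (13.29, 12.52, 368.0)
```

View pics/c10.png

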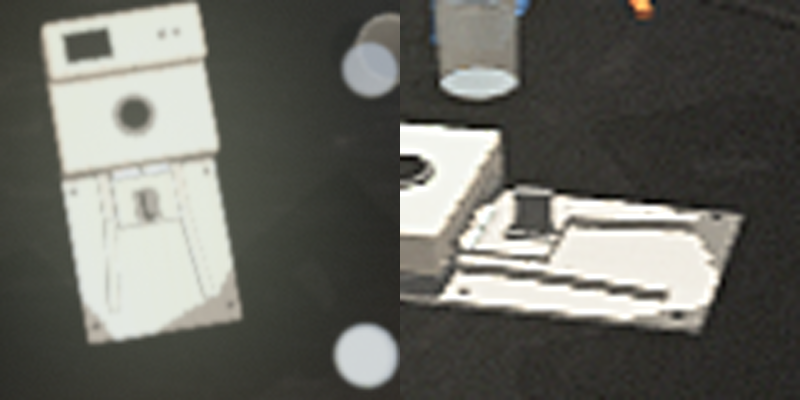

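The top crop shows the carrier straight in the guide under the head, with its tab at (147,205) and tail edge at about y=225. It is free of the gripper, and the bystanders have not moved. Handing in.

```bash
python3 - <<'E'
from h import *
a=np.radians(9.6);u=np.array([np.cos(a),np.sin(a)])
p=ray('top',[(310+147*.35,120+224*.35)],.016)[0,:2]*1000-[637.5,-31.8];print('tail s',p@u)
print(ticket.close_job())
E
```

```text
tail s -55.023018822322236
the job is handed in; nothing more can be done
None
```

I fetched the middle-sized carrier by its tab, laid it in the guide nose first, and pushed it through the tunnel until it met the stop. The job was handed in at about 25 s of the 48 s allowed.

**Getting past the clip:** The tool pitched nose-down while I pulled the carrier by its tab, so the carrier began to bind and lift at the tail. I regripped once, which did not help. I then let go inside the guide and finished by pushing low on the tail with shut fingers.

**Feel at the stop:** The drag was a steady 6–7.5 N. It then rose sharply to 11 N with no further advance. A second push of up to 13 N did not move it. That puts about 5–7 N on the stop, below the 9 N at which it yields.

**Last checks:**
- **Carrier position:** The tail is about 55 mm outside the mouth, so the nose is about 75 mm in. That agrees with the finger reading and lies within the 57–87 mm range.
- **Release:** The carrier lies flat and straight, and the gripper is clear of it.
- **Bystanders:** The petri dish and tape roll are pixel-identical to the first picture. The beaker's centre differs by 0.3 px; I put this down to lighting.

**Not checked directly:** I could not read the feeler or the stop's position, so "home" rests on force and position alone. During the fetch I estimated the nose at 40–53 mm at two places where the carrier stuck. The side view put the second at about 50 mm, so I took both for friction rather than the stop and pushed on.

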